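# Box up the class's glazed tiles

### The job

Pack the finished tiles for collection: put every banded pile of tiles that is on the table into the box with stickers of its own colour, tilting it so that one end goes in under the box's fixed strip and then lowering the other end until the pile lies flat on the floor of the box. Shut that box's lid fully, and stack the packed boxes squarely, edges flush, in one column on the closed white box on the ware board, in any order; leave the white box on its board and the bowl, jar and tool pot undisturbed.

Things in the scene. Friction and masses are not known exactly. Their poses are not given: they have to be found in the camera images.
- pile_blue: pile of four blue-glazed tiles held together by two white paper bands (one solid piece, the bands never come off), 120 x 56 x 26 mm, about 0.34 kg; may be absent. Origin: centre of its underside; x along its 120 mm length, y across its 56 mm width, z up. Both ends are alike.
- pile_green: pile of four green-glazed tiles held together by two white paper bands (one solid piece, the bands never come off), 120 x 56 x 26 mm, about 0.34 kg; may be absent. Origin: centre of its underside; x along its 120 mm length, y across its 56 mm width, z up. Both ends are alike.
- pile_orange: pile of four orange-glazed tiles held together by two white paper bands (one solid piece, the bands never come off), 120 x 56 x 26 mm, about 0.34 kg; may be absent. Origin: centre of its underside; x along its 120 mm length, y across its 56 mm width, z up. Both ends are alike.
- box_blue: loose plywood tile box, blue stickers, 140 x 67.5 x 43 mm, about 0.2 kg empty. Origin: centre of its underside; x along its length from hinge end (-x) to strip end (+x). Inside 132 x 59.5 mm; floor 5 mm thick, walls 4 mm, hinge end wall 38 mm high. Long walls have finger cut-outs at x = -28 to 28 mm, down to 17 mm above the underside; the wall below them can be gripped to lift the box.
- box_green: loose plywood tile box, green stickers, 140 x 67.5 x 43 mm, about 0.2 kg empty. Origin: centre of its underside; x along its length from hinge end (-x) to strip end (+x). Inside 132 x 59.5 mm; floor 5 mm thick, walls 4 mm, hinge end wall 38 mm high. Long walls have finger cut-outs at x = -28 to 28 mm, down to 17 mm above the underside; the wall below them can be gripped to lift the box.
- box_orange: loose plywood tile box, orange stickers, 140 x 67.5 x 43 mm, about 0.2 kg empty. Origin: centre of its underside; x along its length from hinge end (-x) to strip end (+x). Inside 132 x 59.5 mm; floor 5 mm thick, walls 4 mm, hinge end wall 38 mm high. Long walls have finger cut-outs at x = -28 to 28 mm, down to 17 mm above the underside; the wall below them can be gripped to lift the box.
- strip_blue (a point): middle of the inner lower edge of the blue box's fixed strip (box x = 52 mm, 38 mm above its underside). The strip, blue, 14 mm wide, 5 mm thick, spans the top of the +x end, so the mouth is 118 mm long, shorter than a pile: one end must be tilted in under the strip (33 mm clear above the floor) before the other can come down past the hinge end wall.
- strip_green (a point): middle of the inner lower edge of the green box's fixed strip (box x = 52 mm, 38 mm above its underside). The strip, green, 14 mm wide, 5 mm thick, spans the top of the +x end, so the mouth is 118 mm long, shorter than a pile: one end must be tilted in under the strip (33 mm clear above the floor) before the other can come down past the hinge end wall.
- strip_orange (a point): middle of the inner lower edge of the orange box's fixed strip (box x = 52 mm, 38 mm above its underside). The strip, orange, 14 mm wide, 5 mm thick, spans the top of the +x end, so the mouth is 118 mm long, shorter than a pile: one end must be tilted in under the strip (33 mm clear above the floor) before the other can come down past the hinge end wall.
- lid_blue (a joint): angle (rad) of the blue box's lid: 0 shut, 2.0 at its stop leaning back. Plywood, 121 x 57 x 4 mm; hinge across the box at box x = -70 mm, 38 mm above its underside. Stiff hinge (0.03 N m): it stays at any angle and must be pushed all the way down. Shut, it lies between the long walls, its top 0.5 mm below their edges, so a box above stands on the walls.
- lid_green (a joint): angle (rad) of the green box's lid: 0 shut, 2.0 at its stop leaning back. Plywood, 121 x 57 x 4 mm; hinge across the box at box x = -70 mm, 38 mm above its underside. Stiff hinge (0.03 N m): it stays at any angle and must be pushed all the way down. Shut, it lies between the long walls, its top 0.5 mm below their edges, so a box above stands on the walls.
- lid_orange (a joint): angle (rad) of the orange box's lid: 0 shut, 2.0 at its stop leaning back. Plywood, 121 x 57 x 4 mm; hinge across the box at box x = -70 mm, 38 mm above its underside. Stiff hinge (0.03 N m): it stays at any angle and must be pushed all the way down. Shut, it lies between the long walls, its top 0.5 mm below their edges, so a box above stands on the walls.
- box_first: closed and already packed box with white stickers, same outer shape and size (140 x 67.5 x 43 mm), 0.56 kg, loose, standing on the board: the bottom of the column. Origin: centre of its underside; x along its length, z up.
- board: wooden ware board 220 x 160 x 12 mm, fixed to the table, under the white box. Origin: centre of its underside.
- bowl: bystander: terracotta bowl, 116 mm across, 55 mm high, loose. Origin: centre of its underside.
- jar: bystander: white glaze jar with blue cap, 68 mm across, 85 mm high, loose. Origin: centre of its underside.
- toolpot: bystander: white pot of modelling tools, 76 mm across, 90 mm high (tools reach 180 mm), loose. Origin: centre of its underside.
There are look-alikes about, which are no part of the job. There is more than one size of the pile_green; the job needs the smallest.

How it is judged:
At the end, for the whole second after the job is handed in: Every pile lies flat on its own box's floor (5 mm); each such box is shut (0.07 rad) and level in one column, centre within 8 mm and sides within 0.1 rad of the white box's; other boxes likewise or 10 cm away. White box level, within 5 cm of the board's centre. All at rest (z of pile_blue in the frame of box_blue between 0.002 and 0.01 m and angle between each of pile_blue, pile_green, pile_orange's own z axis and vertical below 0.06 rad and x of pile_blue in the frame of box_blue between -0.012 and 0.012 m and y of pile_blue in the frame of box_blue between -0.006 and 0.006 m and horizontal distance between each of pile_blue, pile_green, pile_orange and box_first below 0.022 m and height (world z) of each of pile_blue, pile_green, pile_orange above 0.055 m and linear speed of each of pile_blue, pile_green, pile_orange below 0.02 m/s and (horizontal distance between box_blue and box_first above 0.1 m or (horizontal distance between box_blue and box_first below 0.008 m and angle between the x axis of box_blue and the x axis of box_first, either way round below 0.1 rad and angle between box_blue's own z axis and vertical below 0.04 rad and value of joint lid_blue below 0.07 rad)) and z of pile_green in the frame of box_green between 0.002 and 0.01 m and x of pile_green in the frame of box_green between -0.012 and 0.012 m and y of pile_green in the frame of box_green between -0.006 and 0.006 m and (horizontal distance between box_green and box_first above 0.1 m or (horizontal distance between box_green and box_first below 0.008 m and angle between the x axis of box_green and the x axis of box_first, either way round below 0.1 rad and angle between box_green's own z axis and vertical below 0.04 rad and value of joint lid_green below 0.07 rad)) and z of pile_orange in the frame of box_orange between 0.002 and 0.01 m and x of pile_orange in the frame of box_orange between -0.012 and 0.012 m and y of pile_orange in the frame of box_orange between -0.006 and 0.006 m and (horizontal distance between box_orange and box_first above 0.1 m or (horizontal distance between box_orange and box_first below 0.008 m and angle between the x axis of box_orange and the x axis of box_first, either way round below 0.1 rad and angle between box_orange's own z axis and vertical below 0.04 rad and value of joint lid_orange below 0.07 rad)) and horizontal distance between box_first and board below 0.05 m and angle between box_first's own z axis and vertical below 0.04 rad); the robot touches nothing.
It fails at once if the terracotta bowl is pushed more than 2 cm or tipped (distance of bowl from where it was at the start of the episode above 0.02 m or angle between bowl's own z axis and vertical above 0.25 rad).
It fails at once if the glaze jar is pushed more than 2 cm or tipped (distance of jar from where it was at the start of the episode above 0.02 m or angle between jar's own z axis and vertical above 0.25 rad).
It fails at once if the pot of tools is pushed more than 2 cm or tipped (distance of toolpot from where it was at the start of the episode above 0.02 m or angle between toolpot's own z axis and vertical above 0.25 rad).
Of pile_blue, pile_green, pile_orange only 2 to 3 are there at a start; the rules pass over those that are not, and their reading is None.
At some moment in a run one of pile_blue, pile_green, pile_orange may be knocked a few centimetres aside while the robot is not near it.
Once in a run the grip may slacken for a moment while it holds something.
It also fails if it takes over 210 s, if anything falls off the work surface, if the arm or the gripper's body presses on something with over 40 N, if the wrist force passes 120 N, or if a joint passes its speed limit or range.

### The arm

A 6-joint arm with a two-finger parallel gripper is mounted at the origin on the work surface. World frame = base frame: x ahead of the robot, y to its left, z up, the work surface at z = 0. Lengths are in m, angles in rad, forces in N, time in s.
With the tool pointing down it reaches from about 0.35 to 0.8 m from the base axis. Payload 7.3 kg.
Tool frame: the origin (TCP) lies between the finger pads; the fingertips stand 25 mm ahead of it and the grasp point (between the pads) lies 6 mm ahead of it (r.tip_extent is the distance from the TCP to the fingertips, in m); z points along the fingers, y is the line along which they close (so a half turn about z gives the same grasp; the last joint's range is limited). The gripper opens to 85 mm and grips with 20 to 120 N. Pads are 22 mm wide; open, the fingers measure 114 mm over their backs; the gripper's body (76 mm by 85 mm) begins 54 mm behind the grasp point. The pads swing forward as they close: fully open they stand 13 mm farther back than shut.
Start: joints at [-1.411, 0.342, 1.524, -0, 1.275, -0.146], TCP at [0.158, -0.501, 0.256] pointing down, gripper open.
Joint ranges: [-2.53, 2.53], [-0.77, 2.02], [0.04, 2.7], [-1, 4.14], [0.28, 2.66], [-3.11, 3.11]. Speed limits (rad/s): [2.57, 2.57, 3.14, 3.14, 3.14, 3.14].

### API

Orientations are given as a unit quaternion [x, y, z, w].
In Python, from workcell import r, command_gripper, optics gives the robot as it stands. The module is installed in compiled form; this text tells all that it offers. Calls block until the motion is done:
- r.reach(position, orientation): joint-space move of the TCP to a pose.
- r.move_straight(position, orientation=None, speed=0.15, max_force=None): straight line of the TCP; orientation=None keeps the orientation; speed is the mean speed in m/s. With max_force (N) it stops when the force on the tool has changed by that much, and returns True; else False.
- r.movej(angles): joint-space move.
- command_gripper(opening, force=None): finger opening in m; force is the grip in N (None keeps the last); returns when the fingers have stopped.
- r.hold(seconds).
- r.solve_ik(position, orientation): joint angles nearest the present ones, or None.
- r.read_state(): the state.
- optics.get_image(name): name is "scene" or "top"; returns (picture, depth): 480x640x3 uint8, red, green, blue; 480x640 float32, m along the optical axis (not along the pixel's ray), 0 where there is no reading.
- optics.camera_model(name): a dict with "K" (3x3 intrinsics, pixels), "k1" (the pictures are not rectified: a ray, as slopes to the right and down, at radius r is drawn at 1 + k1 r^2 times it, then the intrinsics apply), "R" (3x3) and "t" (3): a world point X has camera coordinates R X + t. Camera axes: x right, y down, z forward; pixel columns grow to the right and rows downward; lengths in m; the calibration is good to about 2 mm. A picture is of the moment at which its call begins. camera_model takes no time and is no camera call.
A pose or a line that the arm cannot do raises r.PlanningError and nothing moves.
- r.finish_job(): hands the job in; it is judged then, once.
The state is a dict: "time_s": time; "joint_positions": joint angles; "dq": joint speeds; "tau": joint torques, N m; "eef_pos": TCP position; "eef_rot": TCP orientation; "contact_force": force on the tool from outside, world axes, zero at the start; "torque": the same for the moment, N m; "grip_width": finger opening in m; "grip_force": force on a finger pad.
Only numpy, scipy, OpenCV 4.12 (cv2) and the standard library are available. Lean on these libraries where they do the work, as an engineer would, in place of code of your own. Each camera call takes 0.05 s, during which the arm holds its last target. There are 200 camera calls.

## Working session

There is one attempt and no reset: what is moved stays moved. The work goes in short steps, each a Python script; the robot and the scene stay as the last script left them, time stands still between calls to the robot, and variables do not carry over. Pictures are saved under pics/ and viewed, at most 14 in all, crops included, and the job is handed in when it is done.

```bash
mkdir -p pics; ls
python3 - <<'E'
from workcell import r, optics
import cv2, numpy as np
for n in ("scene","top"):
    p,d=optics.get_image(n); cv2.imwrite(f"pics/{n}0.png",p[:,:,::-1]); np.save(f"pics/{n}0.npy",d)
    print(n,{k:np.round(v,4).tolist() for k,v in optics.camera_model(n).items()})
print(r.read_state())
E
```

```text
pics
scene {'K': [[541.7085, 0.0, 325.1858], [0.0, 541.7085, 240.5983], [0.0, 0.0, 1.0]], 'k1': -0.1374, 'R': [[-0.0742, 0.9971, 0.0146], [0.8466, 0.0707, -0.5275], [-0.527, -0.0267, -0.8495]], 't': [0.0624, -0.4063, 1.6761]}
top {'K': [[446.4752, 0.0, 322.08], [0.0, 446.4752, 246.519], [0.0, 0.0, 1.0]], 'k1': -0.1118, 'R': [[-0.013, -0.9997, 0.0187], [-0.999, 0.0122, -0.0438], [0.0436, -0.0192, -0.9989]], 't': [-0.0238, 0.5123, 1.2865]}
{'time_s': 0.1, 'joint_positions': array([-1.41095134e+00,  3.42647494e-01,  1.52488967e+00, -4.08361826e-06,
        1.27539643e+00, -1.45958676e-01]), 'dq': array([ 0.00081448, -0.0008514 , -0.0041689 , -0.00070016, -0.00171939,
       -0.00027867]), 'tau': array([ 1.19432047e-03, -4.34449089e+01, -2.46489143e+01, -1.26018299e-04,
        4.64193028e-03,  5.73792022e-06]), 'eef_pos': array([ 0.15804754, -0.5003222 ,  0.25570942]), 'eef_rot': array([ 9.88332958e-01,  1.52307303e-01, -6.60805512e-06, -6.70438799e-04]), 'contact_force': array([-0.30400654, -0.31473585, -0.51235961]), 'torque': array([ 0.00838959, -0.02455498, -0.0195699 ]), 'grip_force': 0.0, 'grip_width': 0.08544600035720673}
```

View pics/top0.png

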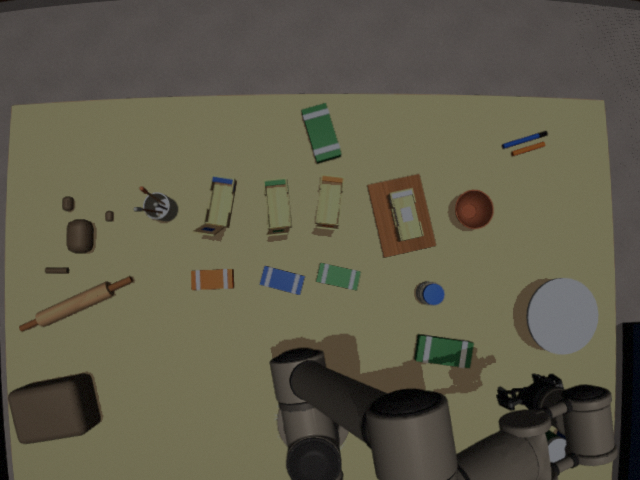

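View pics/scene0.png

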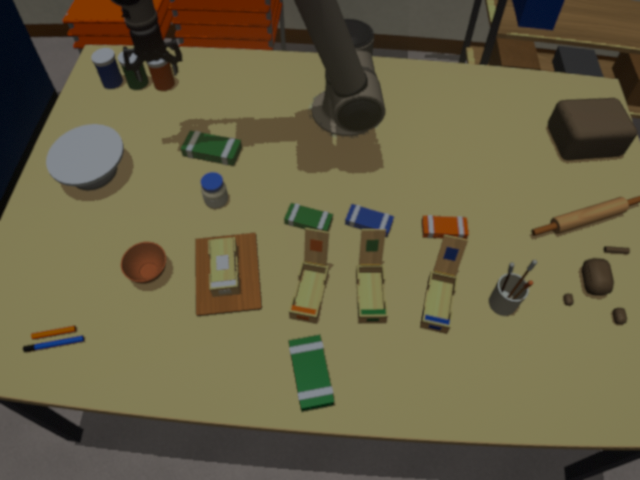

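Top view: the orange pile is at (213,279), blue at (282,280). There are three green piles: (321,132) and (445,352) are clearly larger, and (338,276) looks like the smallest. The boxes are at (220,200) blue, (278,205) green and (329,202) orange, with lids open towards the robot. The white box is on its board at (406,214), the bowl at (474,210), the jar at (432,293) and the tool pot at (157,207). I'll measure them next.

```bash
cat > h.py <<'E'
import numpy as np, cv2
from workcell import r, command_gripper, optics
def cloud(n):
    """world XYZ and HSV of every pixel with depth"""
    p,d=optics.get_image(n); m=optics.camera_model(n)
    v,u=np.mgrid[:480,:640]
    s=cv2.undistortPoints(np.stack([u,v],-1).reshape(-1,1,2).astype(np.float32),m["K"],np.array([m["k1"],0,0,0.]))[:,0].reshape(480,640,2)
    c=np.dstack([s[...,0]*d,s[...,1]*d,d])
    X=(c-m["t"])@m["R"]; X[d==0]=np.nan
    return X,cv2.cvtColor(p,cv2.COLOR_RGB2HSV),p
HUE=dict(blue=(105,130),green=(50,85),orange=(3,16))
def colour(hsv,c):
    a,b=HUE[c]; return (hsv[...,0]>=a)&(hsv[...,0]<=b)&(hsv[...,1]>130)&(hsv[...,2]>40)
def rect(P):
    """centre, long-axis yaw, (length,width) of XY points"""
    (cx,cy),(w,h),a=cv2.minAreaRect((P[:,:2]*1000).astype(np.float32))
    if w<h: w,h,a=h,w,a+90
    a=(a+90)%180-90
    return np.array([cx,cy])/1000,np.radians(a),(w,h)
def blobs(mask,amin=15):
    n,l,s,c=cv2.connectedComponentsWithStats(mask.astype(np.uint8))
    return [(l==i,s[i,4],c[i]) for i in range(1,n) if s[i,4]>=amin]
E
python3 - <<'E'
from h import *
for n in ("top","scene"):
    X,hsv,p=cloud(n)
    tab=X[...,2][(np.abs(X[...,0]-.5)<.3)&(np.abs(X[...,1])<.4)]
    print(n,"table z",np.nanmedian(tab),np.nanpercentile(tab,[10,40,60]))
    for c in HUE:
        for m,a,ct in blobs(colour(hsv,c)):
            P=X[m]; P=P[np.isfinite(P[:,2])]
            if len(P)<10 or P[:,0].max()<.2: continue
            cc,y,wh=rect(P[P[:,2]>np.median(P[:,2])-.008])
            print(n,c,a,ct.round(),"xy",cc.round(4),"yaw",y.round(3),np.round(wh),"z",np.percentile(P[:,2],[5,50,95]).round(3))
    lo,hi=(.034,.052)
    for m,a,ct in blobs((X[...,2]>lo)&(X[...,2]<hi)&(X[...,0]>.3)&(X[...,0]<.85)&(np.abs(X[...,1])<.4),60):
        cc,y,wh=rect(X[m]); print(n,"h43",a,ct.round(),cc.round(4),y.round(3),np.round(wh))
    for m,a,ct in blobs((X[...,2]>.053)&(X[...,2]<.2)&(X[...,0]>.3)&(X[...,0]<.85)&(np.abs(X[...,1])<.4),30):
        cc,y,wh=rect(X[m]); print(n,"tall",a,ct.round(),cc.round(4),y.round(3),np.round(wh),X[m][:,2].max().round(3))
E
python3 -c "
import cv2
p=cv2.imread('pics/top0.png')
cv2.imwrite('pics/crop1.png',cv2.resize(p[95:375,185:485],None,fx=2.1,fy=2.1,interpolation=cv2.INTER_CUBIC))"
```

```text
top table z 0.0025984055063368143 [-0.00201821  0.00146618  0.00424178]
top blue 147 [521. 140.] xy [ 0.8295 -0.6424] yaw -1.27 [121.  12.] z [0.01  0.015 0.02 ]
top blue 69 [222. 180.] xy [0.7041 0.2544] yaw 1.429 [54. 11.] z [0.04  0.044 0.048]
top blue 53 [264. 275.] xy [0.4317 0.1379] yaw -0.273 [49.  9.] z [0.022 0.026 0.032]
top blue 398 [282. 280.] xy [0.4176 0.0875] yaw 1.316 [63. 52.] z [0.022 0.026 0.031]
top blue 60 [300. 284.] xy [0.4033 0.0358] yaw -0.28 [51. 10.] z [0.022 0.026 0.031]
top blue 338 [433. 294.] xy [ 0.3737 -0.3348] yaw 1.238 [56. 55.] z [0.081 0.085 0.089]
top green 49 [469. 356.] xy [ 0.1885 -0.4498] yaw -0.162 [59. 10.] z [0.032 0.036 0.04 ]
top green 161 [448. 359.] xy [ 0.1906 -0.38  ] yaw 1.435 [82. 42.] z [0.031 0.034 0.039]
top orange 168 [528. 148.] xy [ 0.8044 -0.6626] yaw -1.278 [110.  15.] z [0.008 0.015 0.02 ]
top orange 2595 [399. 216.] xy [ 0.6015 -0.264 ] yaw 0.205 [217. 159.] z [0.008 0.013 0.017]
top orange 86 [332. 179.] xy [ 0.7032 -0.0607] yaw 1.431 [53. 12.] z [0.007 0.044 0.048]
top orange 26 [143. 190.] xy [0.6601 0.4371] yaw -0.154
[... 4083 characters left out ...]

scene h43 286 [303. 310.] [ 0.6948 -0.0613] 1.437 [68. 44.]
scene h43 286 [373. 312.] [0.6868 0.1011] -1.501 [67. 44.]
scene h43 283 [437. 320.] [0.6948 0.2535] 1.391 [67. 44.]
scene h43 722 [309. 354.] [ 0.8141 -0.0417] 0.277 [93. 76.]
scene tall 481 [212. 184.] [ 0.3749 -0.3369] 1.205 [61. 61.] 0.09
scene tall 727 [316. 244.] [ 0.5628 -0.044 ] 1.423 [57. 26.] 0.161
scene tall 763 [372. 244.] [0.5505 0.089 ] -1.523 [58. 30.] 0.159
scene tall 814 [450. 253.] [0.5573 0.2782] 1.398 [58. 36.] 0.158
scene tall 831 [222. 263.] [ 0.5999 -0.2722] 0.224 [144.  67.] 0.062
scene tall 34 [510. 267.] [0.6223 0.3963] 0.165 [13.  6.] 0.183
scene tall 115 [498. 291.] [0.6306 0.3945] -0.006 [47. 10.] 0.094
```

View pics/crop1.png

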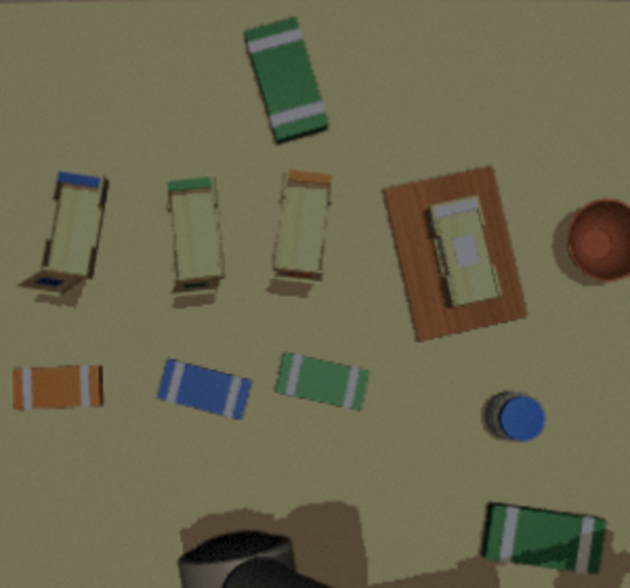

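The crop shows that the green pile at (338,276) has the same footprint as the blue and orange ones, about 43 px or 120 mm. The greens at (321,132) and (445,352) are longer, 35 mm high instead of 26 mm, and not needed. So all three piles are present, and I'll confirm the green one by its measured size. Next I'll write the motion helpers and check reachability.

```bash
cat >> h.py <<'E'
from scipy.spatial.transform import Rotation as Rot
def find_piles(views=("top","scene")):
    out={c:[] for c in HUE}
    for n in views:
        X,hsv,p=cloud(n)
        for c,(a,b) in HUE.items():
            m=(hsv[...,0]>=a)&(hsv[...,0]<=b)&(hsv[...,1]>90)&(hsv[...,2]>35)&(X[...,2]>.018)&(X[...,2]<.045)&(X[...,0]>.25)&(np.abs(X[...,1])<.5)
            m=cv2.morphologyEx(m.astype(np.uint8),cv2.MORPH_CLOSE,np.ones((9,9)))
            for q,s,ct in blobs(m,150):
                P=X[q]; P=P[np.isfinite(P[:,2])&(P[:,2]>.018)&(P[:,2]<.034)]
                if len(P)<150: continue
                cc,y,wh=rect(P)
                if 108<wh[0]<132 and 46<wh[1]<66: out[c].append((n,*cc.round(4),round(y,3),*np.round(wh)))
    return out
def find_boxes(views=("top","scene"),z0=0.):
    """open boxes on the table: (colour, x, y, yaw) from strip end and hinge end parts of the rim"""
    out={c:[] for c in HUE}
    for n in views:
        X,hsv,p=cloud(n)
        f=(X[...,2]>z0+.034)&(X[...,2]<z0+.050)&(X[...,0]>.5)&(X[...,0]<.76)&(X[...,1]>-.15)&(X[...,1]<.36)
        R=[rect(X[m]) for m,a,ct in blobs(f,60)]
        for c in HUE:
            s=X[colour(hsv,c)&f&(X[...,0]>.66)]
            if c=="green" and len(s)<5: s=X[(hsv[...,0]>40)&(hsv[...,0]<90)&(hsv[...,1]>80)&f&(X[...,0]>.66)]
            if len(s)<5: continue
            s=s.mean(0)[:2]
            fr=min(R,key=lambda q:np.hypot(*(q[0]-s)))[0]
            re=[q[0] for q in R if .085<np.hypot(*(q[0]-fr))<.115 and q[0][0]<fr[0]-.05]
            if re: d=fr-re[0]; out[c].append((n,*((fr+re[0])/2).round(4),round(np.arctan2(d[1],d[0]),3),"strip",*s.round(4)))
    return out
def quat(yaw,tilt=0.,flip=False):
    """tool down, closing along box y; tilt>0 raises the -x end; flip=half turn about tool z"""
    M=Rot.from_euler("z",yaw)*Rot.from_euler("y",tilt)*Rot.from_euler("x",np.pi)
    if flip: M=M*Rot.from_euler("z",np.pi)
    return M.as_quat()
def yawflip(yaw):
    """flip giving the smallest |joint 6| at (x,y)"""
    return yaw
def w(box,x,z,y=0.):
    c,s=np.cos(box[2]),np.sin(box[2]); return np.array([box[0]+c*x-s*y,box[1]+s*x+c*y,z])
def pile_tcp(box,L,th,H):
    """TCP for a pile whose lower strip-side edge is at L=(x,z) in the box, tilted th; H=TCP above pile underside"""
    u=np.array([np.cos(th),-np.sin(th)]); n=np.array([np.sin(th),np.cos(th)])
    q=np.array(L)-.060*u+H*n
    return w(box,*q)
WAY=[((.036,.065),.5),((.036,.009),.5),((.052,.0075),.4),((.058,.007),.2),((.0605,.0065),0.)]
E
python3 - <<'E'
from h import *
print(r.tip_extent)
P=find_piles(); B=find_boxes()
for c in HUE: print(c,P[c],B[c])
BX=dict(blue=(.645,.2635,-.17),green=(.6365,.097,.09),orange=(.645,-.0543,-.131))
for c,b in BX.items():
    for fl in (0,1):
        o=[]
        for L,th in WAY:
            q=r.solve_ik(pile_tcp(b,L,th,.036),quat(b[2],th,fl)); o.append(None if q is None else np.round(q,2).tolist())
        o.append([None if (q:=r.solve_ik(w(b,x,z+.025),quat(b[2],0,fl))) is None else round(q[5],2) for x,z in((-.165,.128),(-.08,.128),(.01,.042),(0,.004))])
        print(c,fl,o)
for z in (.055,.098,.141,.23):
  print(z,[None if (q:=r.solve_ik([.6,-.27,z+.022],quat(.212,0,f))) is None else np.round(q,2).tolist() for f in (0,1)])
E
```

```text
0.025
blue [('top', np.float64(0.4173), np.float64(0.0869), np.float64(1.301), np.float64(117.0), np.float64(55.0)), ('scene', np.float64(0.4184), np.float64(0.0849), np.float64(1.347), np.float64(117.0), np.float64(56.0))] [('top', np.float64(0.6455), np.float64(0.2643), np.float64(-0.168), 'strip', np.float64(0.7043), np.float64(0.2548)), ('scene', np.float64(0.6453), np.float64(0.2621), np.float64(-0.173), 'strip', np.float64(0.7042), np.float64(0.2532))]
green [('top', np.float64(0.4259), np.float64(-0.074), np.float64(1.344), np.float64(114.0), np.float64(51.0)), ('scene', np.float64(0.4271), np.float64(-0.0759), np.float64(1.365), np.float64(119.0), np.float64(56.0))] [('top', np.float64(0.6365), np.float64(0.0973), np.float64(0.092), 'strip', np.float64(0.6957), np.float64(0.1042)), ('scene', np.float64(0.6365), np.float64(0.0971), np.float64(0.08), 'strip', np.float64(0.6952), np.float64(0.1024))]
orange [('top', np.float64(0.4213), np.float64(0.2896), np.float64(-1.536), np.float64(121.0), np.float64(56.0)), ('scene', np.float64(0.422), np.float64(0.287), np.float64(-1.525),
[... 1585 characters left out ...]
], [np.float64(1.47), np.float64(1.49), np.float64(1.5), np.float64(1.5)]]
orange 1 [[-0.19, 0.98, 0.8, -0.03, 1.86, -1.63], [-0.19, 1.03, 0.85, -0.03, 1.76, -1.63], [-0.19, 0.99, 0.92, -0.02, 1.63, -1.63], [-0.2, 0.87, 1.16, -0.01, 1.31, -1.63], [-0.2, 0.78, 1.39, -0.0, 0.97, -1.64], [np.float64(-1.67), np.float64(-1.65), np.float64(-1.64), np.float64(-1.64)]]
0.055 [[-0.54, 0.75, 1.33, -0.0, 1.06, 0.82], [-0.54, 0.75, 1.33, -0.0, 1.06, -2.32]]
0.098 [[-0.54, 0.7, 1.3, -0.0, 1.14, 0.82], [-0.54, 0.7, 1.3, -0.0, 1.14, -2.32]]
0.141 [[-0.54, 0.66, 1.25, -0.0, 1.23, 0.82], [-0.54, 0.66, 1.25, -0.0, 1.23, -2.32]]
0.23 [[-0.54, 0.6, 1.12, -0.0, 1.43, 0.82], [-0.54, 0.6, 1.12, -0.0, 1.43, -2.32]]
```

Reach is fine everywhere, and only one green pile has the 120 x 56 mm size, so that one is the target. Next I'll calibrate fingertip depth by touching the table at the two grip widths, then square up the orange box.

Run:
```python
from h import *
q=quat(0.,flip=False); q=quat(1.57)
r.reach([.38,-.20,.12],q)
for wd in (.0675,.056):
    command_gripper(wd,40); print(wd,r.read_state()["grip_width"],r.tip_extent)
    r.move_straight([.38,-.20,.045],speed=.15)
    hit=r.move_straight([.38,-.20,.0],speed=.03,max_force=4)
    s=r.read_state(); print(hit,s["eef_pos"].round(4),s["contact_force"].round(1))
    r.move_straight([.38,-.20,.06],speed=.15)
print(r.read_state()["time_s"])
```

```text
0.0675 0.06762805505143982 0.025
True [ 0.38  -0.2    0.018] [-1.8  0.2  9.2]
0.056 0.05613772213990752 0.025
True [ 0.38   -0.2     0.0208] [-0.7  0.5  8.2]
6.0167
```

```bash
cat >> h.py <<'E'
ZT=.30
H=.034      # TCP above pile underside when gripped (tips 13 mm above it)
HB=.0215    # TCP above box underside when gripped
def goto(p,q): r.reach(p,q)
def square(b):
    """centre an open box in the gripper so that its y and yaw are known"""
    q=quat(b[2]); command_gripper(.085,40)
    goto(w(b,0,ZT),q); r.move_straight(w(b,0,HB),speed=.2)
    command_gripper(.060,25); s=r.read_state(); print("box width",s["grip_width"].round(4),"force",s["grip_force"].round(1),"t",s["time_s"])
    command_gripper(.085); r.move_straight(w(b,0,ZT),speed=.3)
def take(p):
    q=quat(p[2]%np.pi); command_gripper(.085,60)
    goto([p[0],p[1],.16],q); r.move_straight([p[0],p[1],H],speed=.2)
    command_gripper(.050,80); s=r.read_state(); print("pile width",s["grip_width"].round(4),s["grip_force"].round(1))
    r.move_straight([p[0],p[1],.28],speed=.2); s=r.read_state(); print("lifted",s["grip_width"].round(4),s["contact_force"].round(1),s["time_s"])
def insert(b):
    L,th=WAY[0]
    goto(pile_tcp(b,(L[0],L[1]+.15),th,H),quat(b[2],th))
    r.move_straight(pile_tcp(b,L,th,H),speed=.2)
    s=r.read_state(); print("above",s["grip_width"].round(4),s["contact_force"].round(1))
    for L,th in WAY[1:]:
        hit=r.move_straight(pile_tcp(b,L,th,H),quat(b[2],th),speed=.05,max_force=12)
        s=r.read_state(); print(L,th,hit,s["grip_width"].round(4),s["contact_force"].round(1))
        if hit: return False
    return True
def mean(v): return np.mean([[float(t) for t in a[1:4]] for a in v],0)
E
python3 - <<'E'
from h import *
b=(.6445,-.0543,-.127)
square(b)
P=find_piles(("top","scene"))["orange"]; print(P)
P=[(a,x,y,ya%np.pi) for a,x,y,ya,*_ in P]
take(mean(P))
E
```

```text
Traceback (most recent call last):
  File "h.py", line 77, in square
    command_gripper(.060,25); s=r.read_state(); print("box width",s["grip_width"].round(4),"force",s["grip_force"].round(1),"t",s["time_s"])
                                                                  ^^^^^^^^^^^^^^^^^^^^^
AttributeError: 'float' object has no attribute 'round'
```

```bash
sed -i -E 's/s\["(grip_width|grip_force)"\]\.round\(([0-9])\)/round(s["\1"],\2)/g' h.py
python3 - <<'E'
from h import *
b=(.6445,-.0543,-.127)
s=r.read_state(); print(s["grip_width"],s["grip_force"],s["eef_pos"].round(4),s["time_s"])
command_gripper(.085); r.move_straight(w(b,0,ZT),speed=.3)
P=find_piles(("top","scene"))["orange"]; print(P)
P=[(a,x,y,ya%np.pi) for a,x,y,ya,*_ in P]
take(mean(P))
E
```

```text
0.06684910749341208 29.131742622703314 [ 0.6451 -0.0545  0.0228] 10.1333
[('top', np.float64(0.4215), np.float64(0.2897), np.float64(-1.541), np.float64(121.0), np.float64(56.0)), ('scene', np.float64(0.4213), np.float64(0.2868), np.float64(-1.543), np.float64(121.0), np.float64(62.0))]
pile width 0.0537 84.7
lifted 0.0536 [ 0.2 -0.3 -2.7] 16.0
```

Run:
```python
from h import *
b=(.6445,-.0543,-.127)
print(insert(b)); print(r.read_state()["time_s"])
p,d=optics.get_image("scene"); cv2.imwrite("pics/ins1.png",cv2.resize(p[180:340,220:420,::-1],None,fx=3,fy=3))
```

```text
above 0.0534 [ 0.   0.2 -3.4]
(0.036, 0.009) 0.5 False 0.0537 [-0.5 -0.4 -3. ]
(0.052, 0.0075) 0.4 False 0.0538 [ 0.8 -0.  -3.9]
(0.058, 0.007) 0.2 False 0.0534 [ 0.6  0.6 -3.1]
(0.0605, 0.0065) 0.0 True 0.0539 [-1.5  0.2  4.2]
False
20.7833
```

View pics/ins1.png

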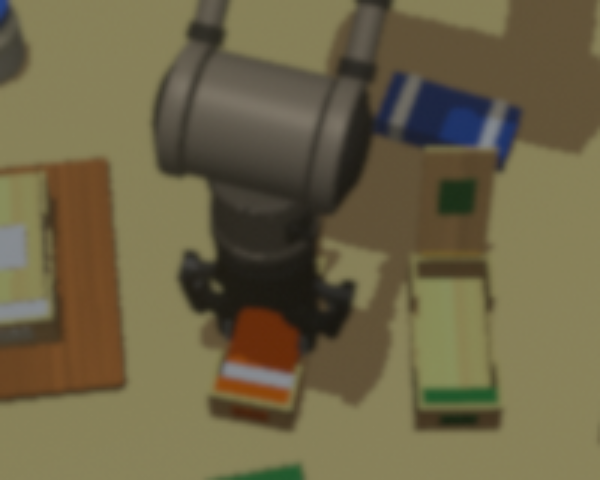

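The pile lies in the orange box with its end against the strip at (255,385). The last motion stopped on contact, so I'll check how much tilt is left.

Run:
```python
from h import *
b=(.6445,-.0543,-.127)
s=r.read_state(); M=Rot.from_quat(s["eef_rot"]).as_matrix()
n=-M[:,2]; print("n",n.round(3),"tcp",s["eef_pos"].round(4),"F",s["contact_force"].round(1),"T",s["torque"].round(2))
P=s["eef_pos"]-H*n; d=P-np.array([b[0],b[1],0]); print("pile in box",np.cos(b[2])*d[0]+np.sin(b[2])*d[1],-np.sin(b[2])*d[0]+np.cos(b[2])*d[1],P[2])
```

```text
n [0.001 0.    1.   ] tcp [ 0.6461 -0.0546  0.0408] F [-0.9  0.4  6.6] T [-0.1   0.37  0.08]
pile in box 0.0016283776409884978 -0.00013344721545316513 0.0067686267628754085
```

The pile is flat and touching the floor. I'll release it and shut the lid.

```bash
cat >> h.py <<'E'
def release(b):
    command_gripper(.085); p=r.read_state()["eef_pos"]
    r.move_straight([p[0],p[1],ZT],quat(b[2]),speed=.25)
def pile_in_box(c,b):
    """rough view of a packed pile: height percentiles of its coloured top in the box"""
    for n in ("top","scene"):
        X,hsv,p=cloud(n); a,e=HUE[c]
        d=X[...,:2]-np.array(b[:2]); x=d[...,0]*np.cos(b[2])+d[...,1]*np.sin(b[2]); y=-d[...,0]*np.sin(b[2])+d[...,1]*np.cos(b[2])
        m=(hsv[...,0]>=a)&(hsv[...,0]<=e)&(hsv[...,1]>90)&(hsv[...,2]>30)&(abs(x)<.05)&(abs(y)<.03)&(X[...,2]>0)&(X[...,2]<.12)
        if m.sum()>20:
            A=np.c_[x[m],np.ones(m.sum())]; k=np.linalg.lstsq(A,X[...,2][m],rcond=None)[0]
            print(n,m.sum(),"top z",k[1].round(4),"slope",k[0].round(3),"x",np.percentile(x[m],[1,99]).round(3),"y",np.percentile(y[m],[1,99]).round(3))
def shut(b):
    q=quat(b[2]); T=.025; R=.090
    command_gripper(.0,40)
    goto(w(b,-.165,.24),q); r.move_straight(w(b,-.165,.128+T),speed=.25)
    pts=[]
    for a in (1.5,1.25,1.0,.75,.5,.3,.15,.05):
        pts.append((-.070-.004*np.sin(a)+R*np.cos(a)-.011,.038+.004*np.cos(a)+R*np.sin(a)))
    for x,z in pts: r.move_straight(w(b,x,z+T),speed=.12)
    x=pts[-1][0]
    hit=r.move_straight(w(b,x,.034+T),speed=.03,max_force=12); s=r.read_state(); print("lid pushed",hit,"tip z",round(s["eef_pos"][2]-T,4),s["contact_force"].round(1))
    r.move_straight(w(b,x,.08+T),speed=.2)
    hit=r.move_straight(w(b,.035,.034+T),speed=.1,max_force=12); s=r.read_state(); print("lid pushed",hit,"tip z",round(s["eef_pos"][2]-T,4),"t",s["time_s"])
    r.move_straight(w(b,.035,.20),speed=.25)
E
python3 - <<'E'
from h import *
b=(.6445,-.0543,-.127)
release(b)
goto(w(b,-.165,.24),quat(b[2])); pile_in_box("orange",b)
print(find_boxes()["orange"])
shut(b)
E
```

```text
top 433 top z 0.0312 slope -0.003 x [-0.049  0.049] y [-0.024  0.029]
scene 604 top z 0.0304 slope 0.003 x [-0.049  0.033] y [-0.029  0.029]
[('top', np.float64(0.6459), np.float64(-0.0534), np.float64(-0.128), 'strip', np.float64(0.6971), np.float64(-0.0581)), ('scene', np.float64(0.6445), np.float64(-0.0536), np.float64(-0.124), 'strip', np.float64(0.7012), np.float64(-0.0613))]
lid pushed True tip z 0.0423 [-2.3 -0.   7.7]
lid pushed True tip z 0.0419 t 29.0333
```

Pile flat and lid shut. Stacking the orange box.

```bash
cat >> h.py <<'E'
WHITE=(.600,-.2705,.214)
def stack(b,level,wb=WHITE):
    q=quat(b[2]); command_gripper(.085,100)
    goto(w(b,0,.16),q); r.move_straight(w(b,0,HB),speed=.2)
    command_gripper(.060,110); s=r.read_state(); print("box width",round(s["grip_width"],4))
    r.move_straight(w(b,0,ZT),speed=.2)
    s=r.read_state(); print("lifted",round(s["grip_width"],4),s["contact_force"].round(1))
    z=.055+.043*level
    goto(w(wb,0,max(ZT,z+.10)),quat(wb[2]))
    s=r.read_state(); print("over",round(s["grip_width"],4),s["contact_force"].round(1),s["time_s"])
    r.move_straight(w(wb,0,z+HB+.012),speed=.15)
    hit=r.move_straight(w(wb,0,z+HB-.004),speed=.03,max_force=5)
    s=r.read_state(); print("down",hit,"underside z",round(s["eef_pos"][2]-HB,4),"expected",z)
    command_gripper(.085); r.move_straight(w(wb,0,z+.20),speed=.25)
    print("t",r.read_state()["time_s"])
E
python3 - <<'E'
from h import *
b=(.6450,-.0543,-.127)
stack(b,0)
r.reach([.45,-.05,.35],quat(0))
X,hsv,p=cloud("top")
m=(X[...,2]>.09)&(X[...,2]<.108)&(abs(X[...,0]-.6)<.12)&(abs(X[...,1]+.27)<.1)
for n in ("top","scene"):
    X,hsv,p=cloud(n)
    for lo,hi in((.09,.106),(.045,.062)):
        m=(X[...,2]>lo)&(X[...,2]<hi)&(abs(X[...,0]-.6)<.12)&(abs(X[...,1]+.27)<.1); print(n,lo,m.sum(),rect(X[m]) if m.sum()>20 else None)
    cv2.imwrite(f"pics/st1{n}.png",p[:,:,::-1])
print(find_piles())
E
```

```text
box width 0.064
lifted 0.0645 [-0.1  0.3 -5.7]
over 0.0645 [-0.3  0.1 -5.2] 34.4083
down True underside z 0.0579 expected 0.055
t 37.5667
top 0.09 1207 (array([ 0.59951837, -0.26824741]), np.float64(0.21365000121224845), (141.69906616210938, 70.00765991210938))
top 0.045 31 (array([ 0.59294861, -0.23804169]), np.float64(0.2095967366121751), (136.47544860839844, 7.242424011230469))
scene 0.09 1378 (array([ 0.59944934, -0.2703667 ]), np.float64(0.21674555979481566), (145.6414337158203, 67.52230834960938))
scene 0.045 114 (array([ 0.60977661, -0.24187123]), np.float64(-0.26188327737348693), (151.07546997070312, 59.695945739746094))
{'blue': [('scene', np.float64(0.4181), np.float64(0.0854), np.float64(1.318), np.float64(115.0), np.float64(56.0))], 'green': [('scene', np.float64(0.4267), np.float64(-0.0763), np.float64(1.384), np.float64(117.0), np.float64(58.0))], 'orange': []}
```

View pics/st1scene.png

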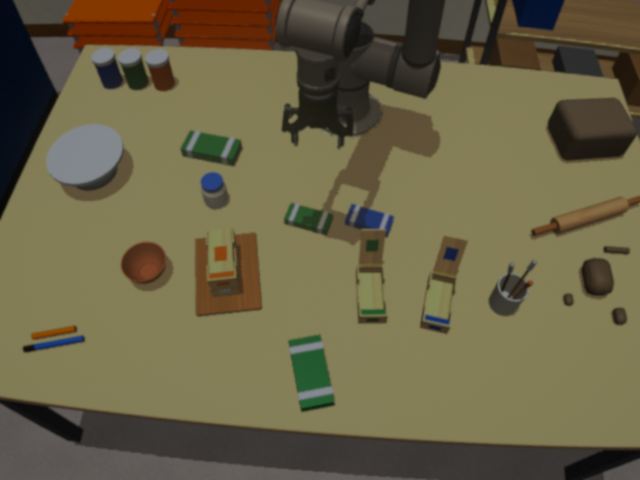

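The orange box sits on the white box at (222,258), square, and everything else is undisturbed. Next is the green set.

Run:
```python
from h import *
b=(.6365,.0972,.087)
square(b)
P=find_piles()["green"]; print(P)
take(mean([(a,x,y,ya%np.pi) for a,x,y,ya,*_ in P]))
print(insert(b))
s=r.read_state(); print("n",Rot.from_quat(s["eef_rot"]).as_matrix()[:,2].round(3),"tcp",s["eef_pos"].round(4),s["time_s"])
```

```text
box width 0.0668 force 28.9 t 41.9333
[('top', np.float64(0.4257), np.float64(-0.0744), np.float64(1.345), np.float64(115.0), np.float64(50.0)), ('scene', np.float64(0.4255), np.float64(-0.0754), np.float64(1.343), np.float64(117.0), np.float64(59.0))]
pile width 0.0544 83.9
lifted 0.0538 [ 0.4 -0.1 -4. ] 47.6833
above 0.054 [ 0.6 -0.1 -3.4]
(0.036, 0.009) 0.5 False 0.0538 [ 0.   0.1 -4.7]
(0.052, 0.0075) 0.4 False 0.0539 [ 0.4  0.  -3.5]
(0.058, 0.007) 0.2 False 0.054 [ 0.8 -0.2 -3.7]
(0.0605, 0.0065) 0.0 False 0.0536 [ 0.1 -0.2 -4. ]
True
n [-0.003 -0.    -1.   ] tcp [0.6373 0.0972 0.0408] 52.5167
```

Run:
```python
from h import *
b=(.6365,.0972,.087)
release(b)
goto(w(b,-.165,.24),quat(b[2])); pile_in_box("green",b)
print(find_boxes()["green"])
shut(b)
p,d=optics.get_image("scene"); cv2.imwrite("pics/g1.png",cv2.resize(p[180:340,280:480,::-1],None,fx=3,fy=3))
```

```text
top 417 top z 0.0318 slope 0.001 x [-0.049  0.05 ] y [-0.024  0.027]
scene 509 top z 0.0307 slope -0.0 x [-0.033  0.03 ] y [-0.027  0.026]
[('top', np.float64(0.6352), np.float64(0.0981), np.float64(0.09), 'strip', np.float64(0.6924), np.float64(0.1046)), ('scene', np.float64(0.6359), np.float64(0.0975), np.float64(0.08), 'strip', np.float64(0.6927), np.float64(0.1021))]
lid pushed True tip z 0.0423 [-1.8 -0.7  7.3]
lid pushed True tip z 0.0419 t 60.725
```

View pics/g1.png

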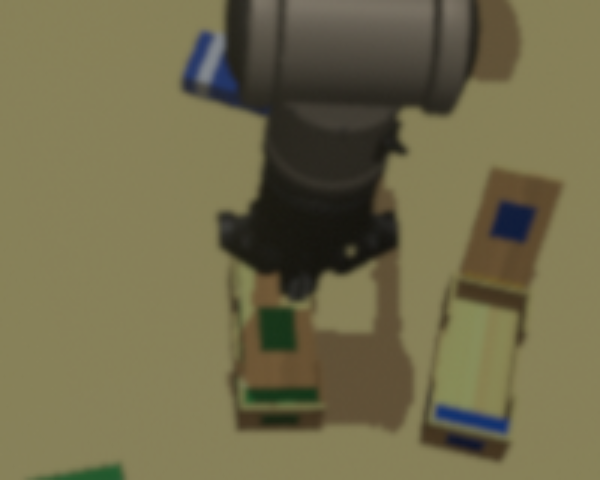

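The green box is shut, with its lid flat between the walls at (278,330). Stacking it, then doing the blue square-up and pile.

Run:
```python
from h import *
stack((.6362,.0973,.087),1)
b=(.6454,.2632,-.170)
square(b)
for n in ("top","scene"):
    X,hsv,p=cloud(n)
    for lo,hi in((.133,.150),):
        m=(X[...,2]>lo)&(X[...,2]<hi)&(abs(X[...,0]-.6)<.12)&(abs(X[...,1]+.27)<.1); print(n,lo,m.sum(),rect(X[m]) if m.sum()>20 else None)
P=find_piles()["blue"]; print(P)
take(mean([(a,x,y,ya%np.pi) for a,x,y,ya,*_ in P]))
print(insert(b))
s=r.read_state(); print("n",Rot.from_quat(s["eef_rot"]).as_matrix()[:,2].round(3),"tcp",s["eef_pos"].round(4),s["time_s"])
```

```text
box width 0.0644
lifted 0.0646 [ 0.1  0.7 -7.2]
over 0.0643 [-0.1  0.3 -6.1] 66.65
down True underside z 0.1009 expected 0.098
t 69.525
box width 0.0664 force 29.6 t 73.525
top 0.133 1289 (array([ 0.59987311, -0.26802417]), np.float64(0.21490664706211596), (141.88856506347656, 69.76042175292969))
scene 0.133 1427 (array([ 0.5987276 , -0.27042874]), np.float64(0.21630077860325883), (146.45423889160156, 67.01368713378906))
[('top', np.float64(0.3725), np.float64(0.0731), np.float64(1.312), np.float64(118.0), np.float64(55.0)), ('scene', np.float64(0.3749), np.float64(0.0709), np.float64(1.316), np.float64(117.0), np.float64(58.0))]
pile width 0.0538 82.3
lifted 0.0539 [-0.7  0.2 -3.4] 79.475
above 0.0538 [-0.   0.5 -3.1]
(0.036, 0.009) 0.5 False 0.0541 [-0.7  0.2 -3.1]
(0.052, 0.0075) 0.4 False 0.0536 [-0.1  0.3 -2.8]
(0.058, 0.007) 0.2 False 0.054 [ 0.9  0.4 -3.5]
(0.0605, 0.0065) 0.0 True 0.0536 [0.3 0.5 5.2]
False
n [ 0.004 -0.    -1.   ] tcp [0.6469 0.2629 0.0404] 84.325
```

The blue pile had been knocked about 4.5 cm aside. The fresh measurement caught it and the pile is now in its box. I'll release it and shut the lid.

Run:
```python
from h import *
b=(.6454,.2632,-.170)
release(b)
goto(w(b,-.165,.24),quat(b[2])); pile_in_box("blue",b)
print(find_boxes()["blue"])
shut(b)
stack((.6454,.2632,-.170),2)
r.reach([.40,.15,.35],quat(0))
for n in ("top","scene"):
    X,hsv,p=cloud(n)
    m=(X[...,2]>.176)&(X[...,2]<.193)&(abs(X[...,0]-.6)<.12)&(abs(X[...,1]+.27)<.1); print(n,m.sum(),rect(X[m]) if m.sum()>20 else None)
    cv2.imwrite(f"pics/end{n}.png",p[:,:,::-1])
p=cv2.imread("pics/endscene.png"); cv2.imwrite("pics/endcrop.png",cv2.resize(p[150:330,100:340],None,fx=3,fy=3))
```

```text
top 474 top z 0.0315 slope -0.003 x [-0.049  0.049] y [-0.025  0.028]
scene 551 top z 0.0305 slope 0.009 x [-0.049  0.033] y [-0.027  0.026]
[('top', np.float64(0.6468), np.float64(0.265), np.float64(-0.169), 'strip', np.float64(0.6952), np.float64(0.2573)), ('scene', np.float64(0.6447), np.float64(0.263), np.float64(-0.168), 'strip', np.float64(0.7006), np.float64(0.2546))]
lid pushed True tip z 0.0423 [-0.9  0.   6.9]
lid pushed True tip z 0.0421 t 92.525
box width 0.0646
lifted 0.0646 [ 0.4 -0.2 -5.5]
over 0.0645 [ 0.5 -0.1 -5.9] 98.95
down True underside z 0.1442 expected 0.141
t 101.5333
top 1389 (array([ 0.60068384, -0.26848889]), np.float64(0.21253337105669184), (142.12228393554688, 69.8371810913086))
scene 1498 (array([ 0.59996033, -0.26986447]), np.float64(0.20568638389409813), (147.07325744628906, 66.46656036376953))
```

View pics/endcrop.png

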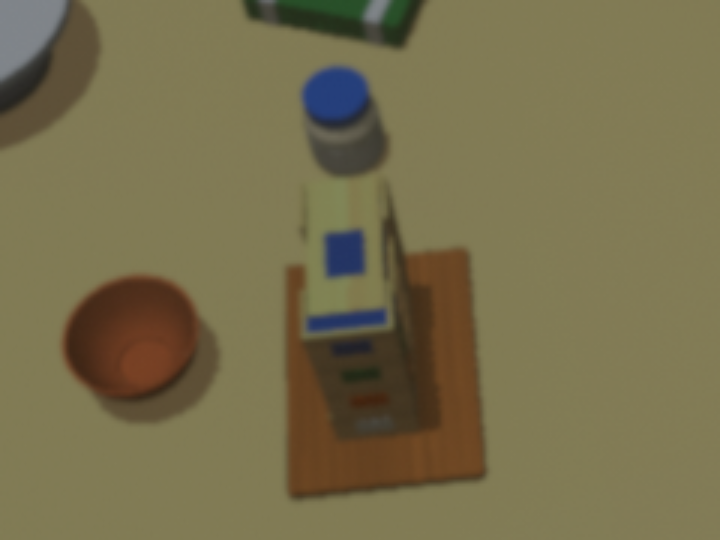

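View pics/endtop.png

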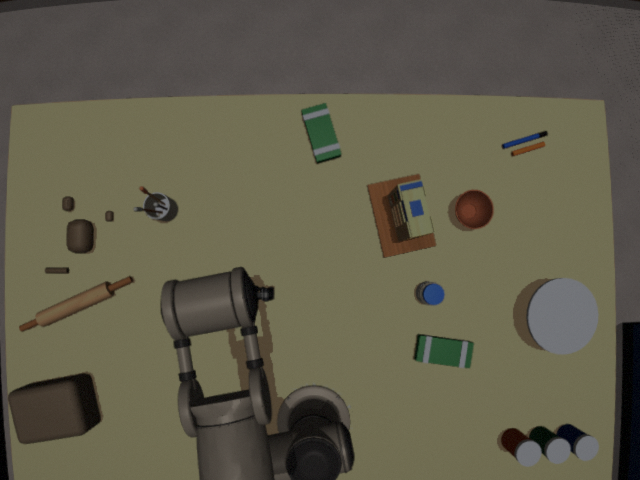

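In the crop, the column white, orange, green, blue (stickers from (375,425) up to (352,348)) is flush on the board. The top view shows the bowl (474,210), jar (432,293) and pot (157,207) where they started. I'm handing it in.

Run:
```python
from h import *
print(r.finish_job(), r.read_state()["time_s"])
```

```text
the job is handed in; nothing more can be done
the job is handed in; nothing more can be done
```

I packed all three piles flat in their own boxes, shut the lids, stacked the boxes flush on the white box with the bowl, jar and tool pot undisturbed, and handed the job in at about 102 s; no verdict was shown.

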